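# Shim a rocking microscope

## Robot

A 6-joint arm with a two-finger parallel gripper is mounted at the origin on the work surface. World frame = base frame: x ahead of the robot, y to its left, z up, the work surface at z = 0. Lengths are in m, angles in rad, forces in N, time in s.
With the tool pointing down it reaches from about 0.275 to 0.85 m from the base axis. Payload 5.2 kg.
Tool frame: the origin (TCP) lies where the fingers leave the gripper's body, on its centre line; the fingertips stand 73 mm ahead of it and the grasp point (between the pads) lies r.tcp_to_grasp ahead of it (r.tcp_to_grasp is the distance from the TCP to the grasp point, in m); z points along the fingers, y is the direction in which the jaws open and shut (so a half turn about z gives the same grasp; the last joint's range is limited). The gripper opens to 85 mm and grips with 20 to 120 N. Pads are 22 mm wide; open, the fingers measure 114 mm over their backs; the gripper's body (76 mm by 85 mm) begins 54 mm behind the grasp point. The pads swing forward as they close: fully open they stand 13 mm farther back than shut.
Start: joints at [0.9, 0.259, 1.535, -0, 1.348, -0.203], TCP at [0.248, 0.491, 0.304] pointing down, gripper open.
Joint ranges: [-3.14, 3.14], [-0.91, 2.08], [0.19, 2.58], [-1.22, 4.36], [0.22, 2.71], [-3.12, 3.12]. Speed limits (rad/s): [2.57, 2.57, 3.14, 3.14, 3.14, 3.14].

## Interface

Orientations are given as a unit quaternion [x, y, z, w].
In Python, from plant import sensors, get_image, workorder, r gives the robot as it stands.
- The arm moves only by the tool jog_arm, never from a script. Its argument "moves" is one flat list of numbers, 7 for each row, row after row: the shift along the tool's x, y, z in cm, then the turn, a rotation vector about the tool's x, y, z in degrees, then the opening, from 0 (shut) to 1 (fully open). A call has 1 to 10 rows; each row is the pose to reach, as a shift and turn from the pose measured when the call began, along the tool's axes at that moment; what a row does not reach only later rows make up. A row lasts 1/12 s, in which the tool goes at most 41.7 mm and 7.16 degrees, less where a joint would pass 70% of its speed; a pose out of reach is approached as far as the arm can. A call with a gripper value outside its range is refused whole. The fingers move at their own pace and stop on an object; "newtons" is the grip in N (left out, the last holds). Time passes only in rows, so rows that repeat a pose let the fingers close. It gives the time, the measured TCP pose, the force and the opening at its end, in the units of the state.
- sensors.state(): the state, without advancing time (a new reading comes with each control period).
- get_image(name): name is "scene" or "top" or "wrist"; returns a dict with "image" (480x640x3 uint8, red, green, blue), "intrinsics" (3x3 intrinsics, pixels), "cam_to_world" (4x4, takes a point from camera to world coordinates); the wrist camera has in their place "T_tool_cam" (4x4, takes a point from camera to tool coordinates, whose origin is the TCP and whose axes are the flange's). Camera axes: x right, y down, z forward; pixel columns grow to the right and rows downward; lengths in m; the calibration is good to about 2 mm. A picture is of the moment at which its call begins: read the wrist's pose just before it. There is no depth.
- workorder.hand_in(): hands the job in, once; it reports no verdict.
The state is a dict: "time_s": time; "joint_pos": joint angles; "qd": joint speeds; "effort": joint torques, N m; "tool_pos": TCP position; "tcp_rot": TCP orientation; "wrist_force": force on the tool from outside, world axes, zero at the start; "moment": the same for the moment, N m; "grip_width": opening from 0.0 (shut) to 1.0 (fully open).
Only numpy, scipy, OpenCV 4.12 (cv2) and the standard library are available. Lean on these libraries where they do the work, as an engineer would, in place of code of your own. Each camera call takes 0.05 s, during which the arm holds its last target. There are 200 camera calls.

## Task

The microscope rocks because its red foot is worn short. With the fingertips, push the orange wedge shim thin end first across the bench and under the red foot until the microscope stands level and no longer rocks, then take the hand away. Do not pick up the shim, do not touch the microscope or shove it out of place, and leave the other things on the bench alone.

Things in the scene. Friction and masses are not known exactly. Their poses are not given: they have to be found in the camera images.
- scope: White microscope, 3 kg, loose. Base 200 mm (its x) x 170 mm (y), top 54 mm high; 365 mm tall. Origin: centre of the footprint at foot level; x to its rear, y left, z up (vertical when level). Feet at x = +-80, y = +-65 mm: three black, 14 mm long; the red one (-80, -65) only 7 mm. It starts tipped 0.07 rad onto the red foot and is level with 7 mm of shim under it.
- short_foot (a point): Centre of the underside of the red foot: 12 mm wide flat, bevelled up to 30 mm width over 2.5 mm of height, On the bench at the start, 7 mm above it when level. A red dot on the base's top marks it. It is 20 mm inside the base's edge. Push roughly along the microscope's +y. Once level, it jams: the push rises clearly (10 N or more) and only shoves the microscope along.
- shim: Orange plastic wedge, 90 g, loose: 150 mm long (its x), 50 mm wide, flat underside, straight ramp from 1 mm at the thin end (x = +75 mm) to 20 mm at the upright flat back (x = -75 mm); 7 mm high 47 mm from the thin end. Origin: centre of the underside; z up. It starts 30 to 70 mm short of the red foot, pointing roughly at it. Pushing takes 1 N free, several N under the foot; it does not slip back.
- shim_tip (a point): Middle of the shim's thin edge, on the bench.
- shim_back (a point): Centre of the shim's upright back face (50 x 20 mm), 10 mm above the bench.
- oil: Small amber bottle with black cap, 32 mm wide, 75 mm tall; a bystander, to be left alone. Origin: centre of its underside.
- slidebox: Blue slide box, 85 x 100 x 34 mm; a bystander, to be left alone. Origin: centre of its underside.
- calculator: Black desk calculator, 150 x 110 x 19 mm; a bystander, to be left alone. Origin: centre of its underside.
Mind the look-alikes: they are no part of the job. What is meant by the shim is not green or grey, and is the larger of those in its own colour.

How it is judged:
At the end, for the whole second after the job is handed in: The microscope is level within 0.014 rad and at rest, its red foot standing on the shim's ramp (foot centre within the shim's width and 15 to 105 mm from its thin edge, pressing with over 0.5 N, more than 5 mm above the bench), and the shim lies flat on the bench, at rest (angle between scope's own z axis and vertical below 0.014 rad and contact force between shim and scope above 0.5 N and height (world z) of short_foot above 0.005 m and height (world z) of shim below 0.004 m and angle between shim's own z axis and vertical below 0.04 rad and linear speed of each of scope, shim below 0.01 m/s and angular speed of scope below 0.05 rad/s and x of short_foot in the frame of shim between -0.03 and 0.06 m and y of short_foot in the frame of shim between -0.025 and 0.025 m); the robot touches nothing.
It fails at once if the shim is lifted off the bench or tipped up (height (world z) of shim above 0.01 m or angle between shim's own z axis and vertical above 0.2 rad).
It fails at once if the robot touches the microscope (contact force between any of the arm, the fingers and scope above 1 N).
It fails at once if the microscope is shoved more than 25 mm out of place or tipped (distance of scope from where it was at the start of the episode above 0.025 m or angle between scope's own z axis and vertical above 0.15 rad).
It fails at once if a bystander is moved more than 20 mm (distance of any of oil, slidebox, calculator from where it was at the start of the episode above 0.02 m).
It also fails if it takes over 40 s, if anything falls off the work surface, if the arm or the gripper's body presses on something with over 40 N, if the wrist force passes 120 N, or if a joint passes its speed limit or range.

## Working session

There is one attempt and no reset: what is moved stays moved. The work goes in short steps, Python scripts to look and compute and a tool call to move; the robot and the scene stay as the last step left them, time stands still between calls to the robot, and variables do not carry over. Pictures are saved under pics/ and viewed, about 8 in all and at most 12, crops included, and the job is handed in when it is done.

Besides the shell and the picture viewer there is one more tool, called after "Call:" as a command line: name --argument value ..., lists and objects as JSON in quotes. jog_arm: Moves the arm, as the interface text tells. Its arguments: {"type":"object","properties":{"moves":{"type":"array","items":{"type":"number"}},"newtons":{"type":"number"}},"required":["moves"]}

```bash
mkdir -p pics; ls
python3 - <<'E'
from plant import sensors,get_image,r
import cv2,numpy as np,pickle
s=sensors.state();print(s, r.tcp_to_grasp)
d={}
for n in("scene","top","wrist"):
    g=get_image(n);d[n]=g
    cv2.imwrite(f"pics/{n}0.png",g["image"][:,:,::-1])
    print(n,{k:np.round(v,4).tolist() for k,v in g.items() if k!="image"})
pickle.dump(d,open("d0.pkl","wb"))
E
```

```text
pics
{'time_s': 0.0, 'joint_pos': array([ 9.00203471e-01,  2.59364831e-01,  1.53612614e+00,  4.79283076e-06,
        1.34800209e+00, -2.02780691e-01]), 'qd': array([ 0.00121256,  0.00081626,  0.00018746, -0.00239336,  0.0009936 ,
        0.00031531]), 'effort': array([-4.16170551e-04, -4.46018922e+01, -2.90571874e+01,  3.88367857e-05,
        1.15370759e-02, -4.45369574e-05]), 'tool_pos': array([0.24772003, 0.49059156, 0.30304555]), 'tcp_rot': array([ 2.31779408e-01,  9.72767908e-01, -8.60042703e-04, -4.03994367e-04]), 'wrist_force': array([ 0.64929234, -0.21498682, -0.20405681]), 'moment': array([ 0.04784468, -0.00010684,  0.00920207]), 'grip_width': 0.9992085578253327} 0.0539
scene {'intrinsics': [[470.4333, 0.0, 319.2233], [0.0, 470.4333, 238.938], [0.0, 0.0, 1.0]], 'cam_to_world': [[0.3774, 0.78, -0.4992, 1.0448], [0.9261, -0.3184, 0.2026, -0.2901], [-0.0009, -0.5388, -0.8425, 0.8437], [0.0, 0.0, 0.0, 1.0]]}
top {'intrinsics': [[502.2808, 0.0, 328.3436], [0.0, 502.2808, 244.5337], [0.0, 0.0, 1.0]], 'cam_to_world': [[-0.009, -0.9867, 0.1626, 0.4143], [-0.9999, 0.0079, -0.0078, -0.1201], [0.0064, -0.1626, -0.9867, 1.0893], [0.0, 0.0, 0.0, 1.0]]}
wrist {'intrinsics': [[414.3001, 0.0, 321.287], [0.0, 414.3001, 242.2126], [0.0, 0.0, 1.0]], 'T_tool_cam': [[0.0008, -0.9578, -0.2876, 0.0745], [1.0, 0.0008, 0.0001, -0.0002], [0.0002, -0.2876, 0.9578, -0.0696], [0.0, 0.0, 0.0, 1.0]]}
```

View pics/top0.png

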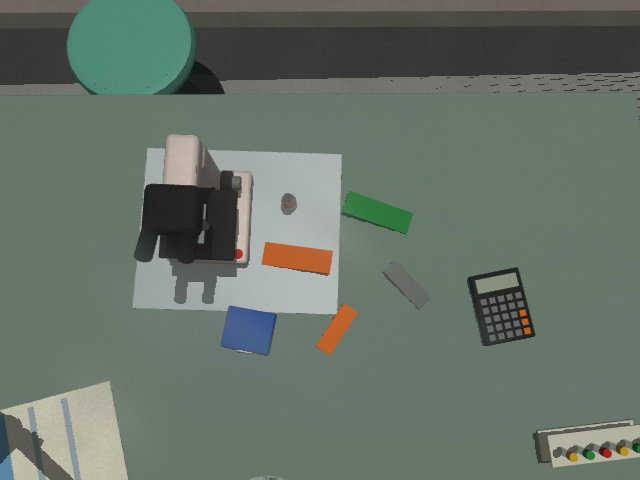

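View pics/scene0.png

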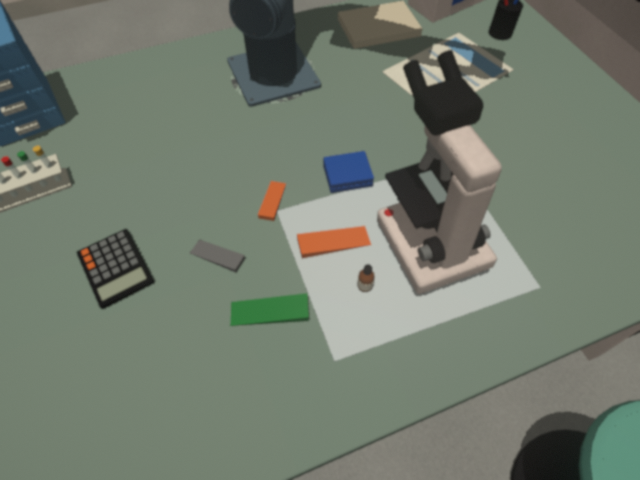

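Top view: the orange shim spans about (263–333, 243–273), with the red dot at (238,254), the blue box at (249,330) and the oil bottle at (288,204). The small orange look-alike is at (337,329). Next I measure these.

```bash
cat > h.py <<'E'
import cv2,numpy as np
def ray(g,uv,z,T=None):
    T=g["cam_to_world"] if T is None else T
    K=g["intrinsics"];d=T[:3,:3]@np.linalg.solve(K,[uv[0],uv[1],1.]);o=T[:3,3]
    return o+d*(z-o[2])/d[2]
def quad(m):
    c=max(cv2.findContours(m,0,cv2.CHAIN_APPROX_NONE)[0],key=cv2.contourArea)
    return c
def orange(im):
    h=cv2.cvtColor(im,cv2.COLOR_RGB2HSV)
    return cv2.morphologyEx(cv2.inRange(h,(5,150,90),(20,255,255)),cv2.MORPH_OPEN,np.ones((3,3)))
def red(im):
    h=cv2.cvtColor(im,cv2.COLOR_RGB2HSV)
    return cv2.inRange(h,(0,150,80),(3,255,255))|cv2.inRange(h,(174,150,80),(180,255,255))
E
python3 - <<'E'
import pickle;from h import *
d=pickle.load(open("d0.pkl","rb"))
np.set_printoptions(precision=4,suppress=True)
for n in("top","scene"):
    g=d[n];im=g["image"];c=quad(orange(im))
    print(n,cv2.boundingRect(c))
    p=cv2.approxPolyDP(c,4,True)[:,0];print(p.tolist())
    for q in p: print(q,ray(g,q,0.0),ray(g,q,.02))
    k,l,st,ce=cv2.connectedComponentsWithStats(red(im))
    for s,q in zip(st[1:],ce[1:]):
        if s[4]>15: print("red",q,s[4],ray(g,q,.047))
g=d["top"];im=g["image"];h=cv2.cvtColor(im,cv2.COLOR_RGB2HSV)
# pinkish white base front edge
m=cv2.inRange(h,(0,10,120),(15,80,255));c=quad(m);p=cv2.approxPolyDP(c,3,True)[:,0]
for q in p: print("base",q,ray(g,q,.05))
for n in d:
  im=d[n]["image"]
a=cv2.resize(d["top"]["image"][160:290,130:350,::-1],None,fx=3.6,fy=3.6,interpolation=cv2.INTER_CUBIC)
cv2.imwrite("pics/topc.png",a)
E
```

```text
top (262, 242, 70, 32)
[[265, 242], [264, 264], [328, 273], [331, 251]]
[265 242] [0.6005 0.0105 0.    ] [0.5971 0.0081 0.02  ]
[264 264] [0.5518 0.0121 0.    ] [0.5493 0.0097 0.02  ]
[328 273] [ 0.5309 -0.1274  0.    ] [ 0.5288 -0.1272  0.02  ]
[331 251] [ 0.5793 -0.1344  0.    ] [ 0.5763 -0.1341  0.02  ]
red [238.0755 253.4528] 53 [0.5686 0.0609 0.047 ]
red [606.5833 452.9833] 60 [ 0.1644 -0.6741  0.047 ]
scene (298, 228, 71, 28)
[[368, 240], [363, 228], [298, 235], [303, 255]]
[368 240] [0.5865 0.0078 0.    ] [0.5974 0.0007 0.02  ]
[363 228] [0.5546 0.011  0.    ] [0.5662 0.0038 0.02  ]
[298 235] [ 0.5184 -0.1255  0.    ] [ 0.5309 -0.1294  0.02  ]
[303 255] [ 0.5689 -0.1335  0.    ] [ 0.5801 -0.1372  0.02  ]
red [  5.561  160.1951] 41 [ 0.1106 -0.6734  0.047 ]
red [387.8636 212.1364] 22 [0.5653 0.0591 0.047 ]
base [168 136] [0.827  0.2175 0.05  ]
base [163 183] [0.7215 0.2236 0.05  ]
base [196 184] [0.7188 0.1532 0.05  ]
base [198 138] [0.822  0.1523 0.05  ]
```

View pics/topc.png

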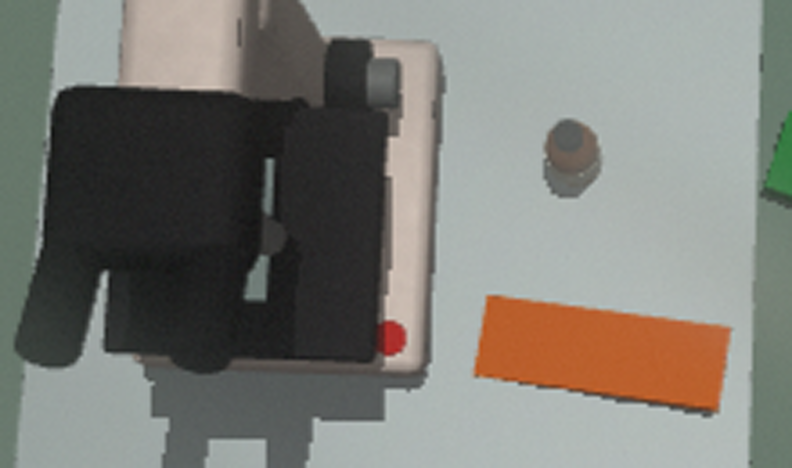

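The crop shows the shim's thin end on the left (crop px ~480, 297–377) and its dark back face at lower right. It heads about 9° right of world +y, and the red dot is at crop (388,338). I will push with two fingertips on the back face and the camera side behind, so I can steer. First a helper that turns world targets into rows.

```bash
cat >> h.py <<'E'
from scipy.spatial.transform import Rotation as R
def Rt(hdg):  # heading deg, clockwise from world +y = push direction; tool x points backwards
    t=np.radians(hdg);a=np.array([np.sin(t),np.cos(t),0]);z=np.array([0,0,-1.])
    return np.c_[-a,np.cross(z,-a),z]
def row(s,pos,hdg):
    R0=R.from_quat(s["tcp_rot"]).as_matrix()
    print(np.round(100*R0.T@(np.array(pos)-s["tool_pos"]),2),np.round(np.degrees(R.from_matrix(R0.T@Rt(hdg)).as_rotvec()),1))
E
python3 - <<'E'
from h import *;import pickle
from plant import sensors
s=sensors.state()
g=pickle.load(open("d0.pkl","rb"))["top"]
a=ray(g,(248.6,265.5),.045);b=ray(g,(252.5,174),.05);print(a,b,np.degrees(np.arctan2(*(b-a)[1::-1]))) 
row(s,(.34,.12,.30),90);row(s,(.34,.12,.30),9);row(s,(.54,-.18,.22),9)
E
```

```text
[0.54325649 0.03878284 0.045     ] [0.74013486 0.03297611 0.05      ] -1.6893919561530162
[-24.94 -28.93   0.36] [ -0.1  -0.  -26.8]
[-24.94 -28.93   0.36] [-0.000e+00 -1.000e-01 -1.078e+02]
[-56.33 -46.67   8.37] [-0.000e+00 -1.000e-01 -1.078e+02]
```

Call:
jog_arm --moves '[-2.5,-2.9,0,0,0,7,0.2,-5,-5.8,0,0,0,14,0.2,-7.5,-8.7,0,0,0,21,0.2,-10,-11.6,0,0,0,28,0.2,-12.5,-14.5,0,0,0,35,0.2,-15,-17.4,0,0,0,42,0.2,-17.5,-20.2,0,0,0,49,0.2,-20,-23.1,0,0,0,56,0.2,-22.5,-26,0,0,0,63,0.2,-25,-29,0,0,0,70,0.2]'

```text
time_s: 0.98
tool_pos: [0.3399, 0.1175, 0.3036]
tcp_rot: [0.75, 0.662, -0.0, 0.0]
wrist_force: [1.0, -0.5, 0.0]
grip_width: 0.2
```

Run:
```python
from h import *
from plant import sensors
s=sensors.state();print(s["joint_pos"],s["tool_pos"],s["time_s"],s["grip_width"])
row(s,(.40,-.1,.30),9);row(s,(.54,-.18,.22),9)
```

```text
[ 2.05103096e-02 -1.00294317e-01  1.93238319e+00 -1.05710346e-03
  1.30992050e+00  1.44988089e-01] [0.33992894 0.11750867 0.30363554] 0.9833 0.19965945198029061
[-20.84   8.66   0.38] [-1.000e-01 -0.000e+00 -1.781e+02]
[-27.03  23.54   8.39] [-1.000e-01 -0.000e+00 -1.781e+02]
```

Call:
jog_arm --moves '[-2.1,0.9,0,0,0,7,0.2,-4.2,1.7,0,0,0,14,0.2,-6.3,2.6,0,0,0,21,0.2,-8.4,3.5,0,0,0,28,0.2,-10.5,4.3,0,0,0,35,0.2,-12.5,5.2,0,0,0,42,0.2,-14.6,6.1,0,0,0,49,0.2,-16.7,6.9,0,0,0,56,0.2,-18.8,7.8,0,0,0,63,0.2,-20.8,8.7,0,0,0,70,0.2]'

```text
time_s: 1.82
tool_pos: [0.4004, -0.1008, 0.3037]
tcp_rot: [0.994, 0.109, -0.0, 0.0]
wrist_force: [-0.4, -0.1, 0.3]
grip_width: 0.198
```

Run:
```python
from h import *
from plant import sensors
s=sensors.state();print(s["joint_pos"],s["tool_pos"],s["time_s"],s["grip_width"])
row(s,(.54,-.18,.22),9)
```

```text
[-5.17551416e-01  5.90332811e-03  1.83284059e+00 -1.11860167e-03
  1.30295085e+00  8.35099637e-01] [ 0.40044823 -0.10083276  0.30368078] 1.8167 0.1978774415344561
[11.91 10.75  8.37] [ 1.000e-01 -0.000e+00  1.115e+02]
```

Call:
jog_arm --moves '[1,1,0.6,0,0,7,0.2,2,2,1.2,0,0,14,0.2,3,3,1.8,0,0,21,0.2,4,4,2.4,0,0,28,0.2,5,5,3,0,0,35,0.2,6,6,3.6,0,0,42,0.2,7,7,4.2,0,0,49,0.2,8,7.5,5,0,0,56,0.2,9,8,5.5,0,0,63,0.2,10,9,6,0,0,70,0.2]'

```text
time_s: 2.65
tool_pos: [0.5176, -0.1666, 0.2428]
tcp_rot: [0.875, -0.483, -0.001, 0.0]
wrist_force: [-0.6, -0.7, -0.5]
grip_width: 0.196
```

Run:
```python
from h import *
from plant import sensors
s=sensors.state();print(s["joint_pos"],s["tool_pos"],s["time_s"],s["grip_width"])
row(s,(.54,-.18,.22),9)
```

```text
[-5.16122723e-01  2.97330291e-01  1.63847337e+00 -8.18626453e-04
  1.20769194e+00  2.06396027e+00] [ 0.51760654 -0.16655608  0.24279049] 2.65 0.1963764367299348
[ 2.33 -1.18  2.27] [ 0.1  0.  41.2]
```

Call:
jog_arm --moves '[0.4,-0.2,0.5,0,0,7,0.2,0.8,-0.4,1,0,0,14,0.2,1.2,-0.6,1.5,0,0,21,0.2,1.6,-0.8,2,0,0,28,0.2,2,-1,2.3,0,0,35,0.2,2.3,-1.2,2.3,0,0,41,0.2,2.3,-1.2,2.3,0,0,41,0.2]'

```text
time_s: 3.23
tool_pos: [0.5402, -0.1798, 0.2191]
tcp_rot: [-0.649, 0.761, 0.001, -0.001]
wrist_force: [-0.2, 0.2, 0.2]
grip_width: 0.203
```

```bash
cat >> h.py <<'E'
def wristT(g,s):
    T=np.eye(4);T[:3,:3]=R.from_quat(s["tcp_rot"]).as_matrix();T[:3,3]=s["tool_pos"]
    return T@g["T_tool_cam"]
E
python3 - <<'E'
from h import *
from plant import sensors,get_image
s=sensors.state();print(s["joint_pos"],s["tool_pos"],s["time_s"])
np.set_printoptions(precision=4,suppress=True)
g=get_image("wrist");im=g["image"];T=wristT(g,s)
cv2.imwrite("pics/w1.png",im[:,:,::-1])
p=cv2.approxPolyDP(quad(orange(im)),6,True)[:,0]
for q in p: print(q,ray(g,q,0.001,T),ray(g,q,.02,T))
k,l,st,ce=cv2.connectedComponentsWithStats(red(im))
for a,q in zip(st[1:],ce[1:]):
    if a[4]>15: print("red",q,a[4],ray(g,q,.047,T),ray(g,q,0.01,T))
E
```

```text
[-5.16800015e-01  3.63423444e-01  1.60523903e+00 -8.00391585e-04
  1.17560054e+00  2.78267905e+00] [ 0.54022593 -0.17981725  0.21908333] 3.2333
[282 286] [ 0.5748 -0.137   0.001 ] [ 0.5717 -0.1446  0.02  ]
[280 296] [ 0.5778 -0.1292  0.001 ] [ 0.5745 -0.1374  0.02  ]
[297 297] [ 0.5653 -0.1264  0.001 ] [ 0.5628 -0.1347  0.02  ]
[284 439] [0.5988 0.0007 0.001 ] [ 0.5941 -0.016   0.02  ]
[342 444] [0.551  0.0137 0.001 ] [ 0.5495 -0.0039  0.02  ]
[344 295] [ 0.53   -0.1224  0.001 ] [ 0.5299 -0.131   0.02  ]
[324 294] [ 0.5448 -0.1256  0.001 ] [ 0.5437 -0.134   0.02  ]
[325 286] [ 0.543  -0.1319  0.001 ] [ 0.542  -0.1399  0.02  ]
```

View pics/w1.png

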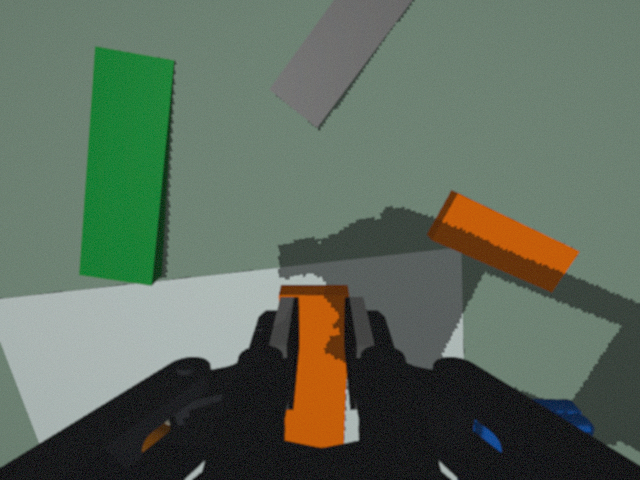

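The wrist view shows the shim's back face at the top edge, rows 286–297 and columns 280–347. This agrees with the top view: back centre about (0.552, -0.133), heading about 8.5°. The bench behind it is clear, so I descend there.

Run:
```python
from h import *
from plant import sensors
s=sensors.state();row(s,(.547,-.1675,.08),8.5)
```

```text
[-1.3  -0.55 13.93] [ 0.2  0.  -0.2]
```

Call:
jog_arm --moves '[-0.3,-0.1,3,0,0,0,0.2,-0.6,-0.3,6,0,0,0,0.2,-1,-0.5,9,0,0,0,0.2,-1.3,-0.5,11.5,0,0,0,0.2,-1.3,-0.5,13,0,0,0,0.2,-1.3,-0.5,13.9,0,0,0,0.2,-1.3,-0.5,13.9,0,0,0,0.2]'

```text
time_s: 3.87
tool_pos: [0.5453, -0.1668, 0.0783]
tcp_rot: [-0.652, 0.758, 0.003, -0.002]
wrist_force: [-0.3, 0.4, 0.8]
grip_width: 0.2
```

Run:
```python
from h import *
from plant import sensors,get_image
s=sensors.state();print(s["tool_pos"],s["wrist_force"],s["time_s"],s["grip_width"])
g=get_image("scene");cv2.imwrite("pics/s2.png",cv2.resize(g["image"][150:320,230:470,::-1],None,fx=3,fy=3,interpolation=cv2.INTER_CUBIC))
row(s,(.5654-.0004-.05*.14,-.0404-.011-.05,.08),5)
row(s,(.5654-.0004,-.0404-.011,.08),2)
```

```text
[ 0.54528406 -0.16682915  0.07832965] [-0.2577213   0.38404789  0.75683798] 3.8667 0.20008733631360423
[-6.66 -0.28 -0.16] [ 0.4  0.1 -3.6]
[-11.71  -0.23  -0.15] [ 0.4  0.1 -6.6]
```

View pics/s2.png

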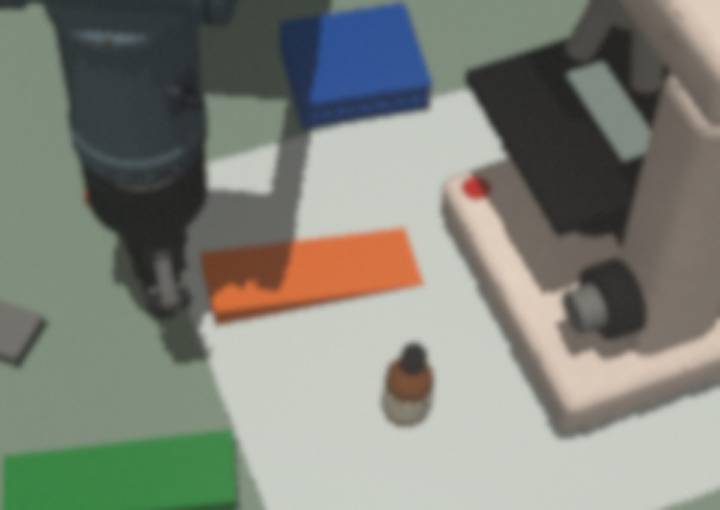

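The fingertips stand just behind the shim's back face (crop ~(165,290)), with a clear lane to the red dot at (475,187). The free push comes next, turning slightly toward the scope's +y.

Call:
jog_arm --moves '[-0.8,0,0,0,0,0,0.2,-1.6,0,0,0,0,0,0.2,-2.2,0,0,0,0,0,0.2,-2.8,-0.1,0,0,0,0,0.2,-3.4,-0.1,0,0,0,-0.6,0.2,-4,-0.2,0,0,0,-1.2,0.2,-4.6,-0.2,0,0,0,-1.8,0.2,-5.2,-0.3,0,0,0,-2.4,0.2,-5.7,-0.3,0,0,0,-3,0.2,-6.2,-0.3,0,0,0,-3.6,0.2]'

```text
time_s: 4.75
tool_pos: [0.5587, -0.1064, 0.0799]
tcp_rot: [-0.676, 0.737, 0.001, -0.001]
wrist_force: [0.6, -9.9, -0.5]
grip_width: 0.2
```

```bash
cat > look.py <<'E'
from h import *
from plant import sensors,get_image
np.set_printoptions(precision=4,suppress=True)
s=sensors.state();print(s["tool_pos"],s["wrist_force"],s["time_s"],np.degrees(R.from_quat(s["tcp_rot"]).as_matrix()[:,0]))
for n in("top","scene"):
    g=get_image(n);im=g["image"];c=quad(orange(im));p=cv2.approxPolyDP(c,3,True)[:,0]
    for q in p: print(n,q,ray(g,q,0.001),ray(g,q,.02))
    k,l,st,ce=cv2.connectedComponentsWithStats(red(im))
    for a,q in zip(st[1:],ce[1:]):
        if a[4]>12 and 200<q[0]<450: print("red",q,ray(g,q,.047))
    f=4 if n=="top" else 3
    x=im[190:330,200:360] if n=="top" else im[150:320,230:470]
    import sys
    cv2.imwrite(f"pics/{n}{sys.argv[1]}.png",cv2.resize(x[:,:,::-1],None,fx=f,fy=f,interpolation=cv2.INTER_CUBIC))
row(s,(.5654-.0004,-.0404-.011,.079),2)
E
python3 look.py 3
```

```text
[ 0.5587 -0.1064  0.0799] [ 0.6035 -9.9051 -0.4567] 4.75 [ -4.8977 -57.0861   0.0053]
top [345 304] [ 0.4635 -0.1634  0.001 ] [ 0.4626 -0.1626  0.02  ]
top [317 343] [ 0.3815 -0.1026  0.001 ] [ 0.3821 -0.1029  0.02  ]
top [327 353] [ 0.3605 -0.1237  0.001 ] [ 0.3615 -0.1237  0.02  ]
top [355 315] [ 0.4398 -0.1845  0.001 ] [ 0.4394 -0.1834  0.02  ]
red [237.4681 252.9574] [0.5697 0.0622 0.047 ]
scene [383 234] [0.5854 0.0437 0.001 ] [0.5958 0.0362 0.02  ]
scene [376 221] [0.5492 0.0446 0.001 ] [0.5604 0.0371 0.02  ]
scene [329 230] [ 0.5322 -0.0593  0.001 ] [ 0.5438 -0.0645  0.02  ]
scene [326 236] [ 0.544  -0.0712  0.001 ] [ 0.5553 -0.0762  0.02  ]
scene [333 240] [ 0.559  -0.0614  0.001 ] [ 0.5699 -0.0665  0.02  ]
scene [327 250] [ 0.5771 -0.0827  0.001 ] [ 0.5876 -0.0874  0.02  ]
red [388.44 212.2 ] [0.5659 0.0601 0.047 ]
[-5.54 -0.16  0.09] [ 0.2  0.  -2.9]
```

View pics/scene3.png

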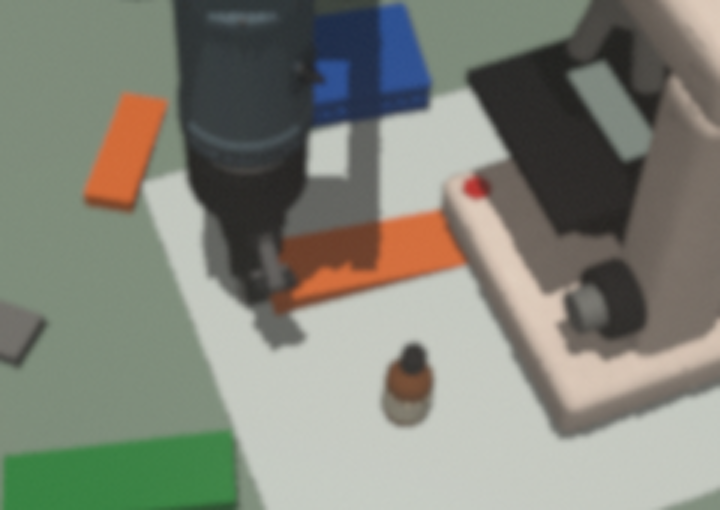

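The shim's tip has gone under the base edge and is laterally centred on the red dot, and the push has risen to 10 N at the foot. I continue slowly.

Call:
jog_arm --moves '[-0.2,0,0,0,0,0,0.2,-0.4,0,0,0,0,-0.2,0.2,-0.6,0,0,0,0,-0.3,0.2,-0.8,0,0,0,0,-0.4,0.2,-1,0,0,0,0,-0.5,0.2,-1,0,0,0,0,-0.5,0.2]'

```text
time_s: 5.35
tool_pos: [0.5598, -0.0972, 0.08]
tcp_rot: [-0.679, 0.734, 0.001, -0.001]
wrist_force: [0.6, -4.8, -0.0]
grip_width: 0.201
```

```bash
python3 look.py 4
```

```text
[ 0.5598 -0.0972  0.08  ] [ 0.5572 -4.7771 -0.04  ] 5.35 [ -4.4292 -57.1243   0.0482]
top [345 304] [ 0.4635 -0.1634  0.001 ] [ 0.4626 -0.1626  0.02  ]
top [317 343] [ 0.3815 -0.1026  0.001 ] [ 0.3821 -0.1029  0.02  ]
top [327 353] [ 0.3605 -0.1237  0.001 ] [ 0.3615 -0.1237  0.02  ]
top [355 315] [ 0.4398 -0.1845  0.001 ] [ 0.4394 -0.1834  0.02  ]
scene [383 233] [0.5831 0.0448 0.001 ] [0.5935 0.0373 0.02  ]
scene [376 221] [0.5492 0.0446 0.001 ] [0.5604 0.0371 0.02  ]
scene [332 229] [ 0.5323 -0.0523  0.001 ] [ 0.5438 -0.0577  0.02  ]
scene [330 234] [ 0.5425 -0.0613  0.001 ] [ 0.5539 -0.0665  0.02  ]
scene [335 242] [ 0.5652 -0.0594  0.001 ] [ 0.576  -0.0646  0.02  ]
scene [331 249] [ 0.578 -0.074  0.001] [ 0.5885 -0.0789  0.02  ]
scene [382 237] [0.5915 0.0383 0.001 ] [0.6017 0.0309 0.02  ]
red [388.8929 212.0357] [0.5659 0.0612 0.047 ]
[-4.6  -0.16  0.1 ] [ 0.2 -0.  -2.4]
```

Call:
jog_arm --moves '[-0.25,0,0,0,0,0,0.2,-0.5,0,0,0,0,-0.3,0.2,-0.75,0,0,0,0,-0.5,0.2,-1,0,0,0,0,-0.7,0.2,-1.25,0,0,0,0,-0.9,0.2,-1.5,0,0,0,0,-1.1,0.2,-1.75,-0.1,0,0,0,-1.2,0.2,-2,-0.1,0,0,0,-1.2,0.2,-2,-0.1,0,0,0,-1.2,0.2]'

```text
time_s: 6.2
tool_pos: [0.5624, -0.078, 0.0799]
tcp_rot: [-0.687, 0.727, 0.0, -0.002]
wrist_force: [1.3, -6.5, -0.2]
grip_width: 0.199
```

```bash
python3 look.py 5
```

```text
[ 0.5624 -0.078   0.0799] [ 1.3111 -6.4846 -0.2092] 6.2 [ -3.2469 -57.2036   0.0981]
top [345 304] [ 0.4635 -0.1634  0.001 ] [ 0.4626 -0.1626  0.02  ]
top [317 343] [ 0.3815 -0.1026  0.001 ] [ 0.3821 -0.1029  0.02  ]
top [327 353] [ 0.3605 -0.1237  0.001 ] [ 0.3615 -0.1237  0.02  ]
top [355 315] [ 0.4398 -0.1845  0.001 ] [ 0.4394 -0.1834  0.02  ]
scene [377 220] [0.5477 0.0478 0.001 ] [0.5589 0.0402 0.02  ]
scene [341 228] [ 0.5372 -0.0333  0.001 ] [ 0.5487 -0.0391  0.02  ]
scene [359 231] [ 0.559  -0.0006  0.001 ] [ 0.5699 -0.0072  0.02  ]
scene [347 232] [ 0.5516 -0.0256  0.001 ] [ 0.5627 -0.0315  0.02  ]
scene [340 246] [ 0.5783 -0.0536  0.001 ] [ 0.5888 -0.0589  0.02  ]
scene [383 236] [0.59   0.0414 0.001 ] [0.6002 0.0339 0.02  ]
red [389.7419 211.2581] [0.5648 0.0638 0.047 ]
[-2.67 -0.11  0.08] [ 0.2 -0.1 -1.2]
```

Call:
jog_arm --moves '[-0.2,0,0,0,0,0,0.2,-0.4,0,0,0,0,-0.2,0.2,-0.6,0,0,0,0,-0.3,0.2,-0.8,0,0,0,0,-0.5,0.2,-1,0,0,0,0,-0.6,0.2,-1.2,0,0,0,0,-0.7,0.2,-1.4,-0.1,0,0,0,-0.8,0.2,-1.5,-0.1,0,0,0,-0.8,0.2,-1.5,-0.1,0,0,0,-0.8,0.2]'

```text
time_s: 7.05
tool_pos: [0.5643, -0.0638, 0.0799]
tcp_rot: [-0.692, 0.722, 0.0, -0.002]
wrist_force: [-0.8, -5.2, 0.5]
grip_width: 0.199
```

```bash
cat >> look.py <<'E'
import pickle
d=pickle.load(open("d0.pkl","rb"))
def tm(n,x,y,w,h):
    a=cv2.cvtColor(d[n]["image"],cv2.COLOR_RGB2GRAY)[y:y+h,x:x+w];b=cv2.cvtColor(get_image(n)["image"],cv2.COLOR_RGB2GRAY)
    m=cv2.matchTemplate(b[y-40:y+h+40,x-40:x+w+40],a,cv2.TM_CCOEFF_NORMED);_,v,_,l=cv2.minMaxLoc(m);print(n,"head shift px",l[0]-40,l[1]-40,round(v,3))
tm("top",140,180,60,50);tm("scene",400,60,85,70)
tm("scene",410,250,90,45)
E
python3 look.py 6
```

```text
[ 0.5643 -0.0638  0.0799] [-0.7885 -5.2435  0.455 ] 7.05 [ -2.4525 -57.2431   0.1365]
top [345 304] [ 0.4635 -0.1634  0.001 ] [ 0.4626 -0.1626  0.02  ]
top [317 343] [ 0.3815 -0.1026  0.001 ] [ 0.3821 -0.1029  0.02  ]
top [327 353] [ 0.3605 -0.1237  0.001 ] [ 0.3615 -0.1237  0.02  ]
top [355 315] [ 0.4398 -0.1845  0.001 ] [ 0.4394 -0.1834  0.02  ]
scene [282 183] [ 0.3715 -0.1091  0.001 ] [ 0.3867 -0.1132  0.02  ]
scene [271 182] [ 0.3592 -0.1316  0.001 ] [ 0.3746 -0.1351  0.02  ]
scene [259 216] [ 0.4401 -0.1873  0.001 ] [ 0.4538 -0.1896  0.02  ]
scene [273 218] [ 0.4568 -0.1606  0.001 ] [ 0.4701 -0.1635  0.02  ]
red [390.0938 210.9375] [0.5643 0.0648 0.047 ]
[-1.24 -0.01  0.08] [ 0.2 -0.1 -0.5]
top head shift px -10 -8 0.957
scene head shift px 13 1 0.894
scene head shift px 2 1 0.979
```

Call:
jog_arm --moves '[-0.2,0,0,0,0,0,0.2,-0.4,0,0,0,0,-0.1,0.2,-0.6,0,0,0,0,-0.2,0.2,-0.6,0,0,0,0,-0.2,0.2]'

```text
time_s: 7.63
tool_pos: [0.5646, -0.0583, 0.0798]
tcp_rot: [-0.693, 0.721, -0.0, -0.002]
wrist_force: [-0.7, -5.2, 0.7]
grip_width: 0.201
```

```bash
python3 look.py 7 | grep -v 'top \['
```

```text
[ 0.5646 -0.0583  0.0798] [-0.6618 -5.1736  0.688 ] 7.6333 [ -2.266  -57.2507   0.1681]
scene [282 183] [ 0.3715 -0.1091  0.001 ] [ 0.3867 -0.1132  0.02  ]
scene [271 182] [ 0.3592 -0.1316  0.001 ] [ 0.3746 -0.1351  0.02  ]
scene [260 216] [ 0.441  -0.1853  0.001 ] [ 0.4546 -0.1876  0.02  ]
scene [273 218] [ 0.4568 -0.1606  0.001 ] [ 0.4701 -0.1635  0.02  ]
red [390.3871 210.8387] [0.5643 0.0655 0.047 ]
[-0.7  -0.01  0.08] [ 0.1 -0.2 -0.3]
top head shift px -11 -9 0.958
scene head shift px 15 2 0.885
scene head shift px 2 1 0.975
```

Call:
jog_arm --moves '[-0.2,0,0,0,0,0,0.2,-0.4,0,0,0,0,-0.1,0.2,-0.5,0,0,0,0,-0.2,0.2,-0.5,0,0,0,0,-0.2,0.2]'

```text
time_s: 8.22
tool_pos: [0.5651, -0.0549, 0.0799]
tcp_rot: [-0.694, 0.72, -0.001, -0.002]
wrist_force: [-0.0, -9.4, -0.1]
grip_width: 0.203
```

```bash
python3 look.py 8 | grep -v ' \[ *[23]'
```

```text
[ 0.5651 -0.0549  0.0799] [-0.0425 -9.4429 -0.1253] 8.2167 [ -2.0595 -57.258    0.2925]
[-0.35  0.02  0.09] [ 0.1 -0.3 -0.1]
top head shift px -11 -10 0.96
scene head shift px 15 1 0.884
scene head shift px 2 1 0.972
```

Call:
jog_arm --moves '[-0.2,0,0,0,0,0,0.2,-0.4,0,0,0,0,0,0.2,-0.4,0,0,0,0,0,0.2]'

```text
time_s: 8.72
tool_pos: [0.5654, -0.0531, 0.0799]
tcp_rot: [-0.694, 0.72, -0.002, -0.003]
wrist_force: [0.2, -11.6, -1.1]
grip_width: 0.202
```

```bash
python3 look.py 9 | grep -v ' \[ *3'
```

```text
[ 0.5654 -0.0531  0.0799] [  0.1981 -11.5964  -1.0681] 8.7167 [ -2.0485 -57.2573   0.4658]
scene [284 184] [ 0.3761 -0.1058  0.001 ] [ 0.3911 -0.11    0.02  ]
scene [271 182] [ 0.3592 -0.1316  0.001 ] [ 0.3746 -0.1351  0.02  ]
scene [259 216] [ 0.4401 -0.1873  0.001 ] [ 0.4538 -0.1896  0.02  ]
scene [273 218] [ 0.4568 -0.1606  0.001 ] [ 0.4701 -0.1635  0.02  ]
[-0.17  0.05  0.09] [ 0.1 -0.5 -0. ]
top head shift px -12 -10 0.963
scene head shift px 16 2 0.881
scene head shift px 2 1 0.971
```

View pics/scene9.png

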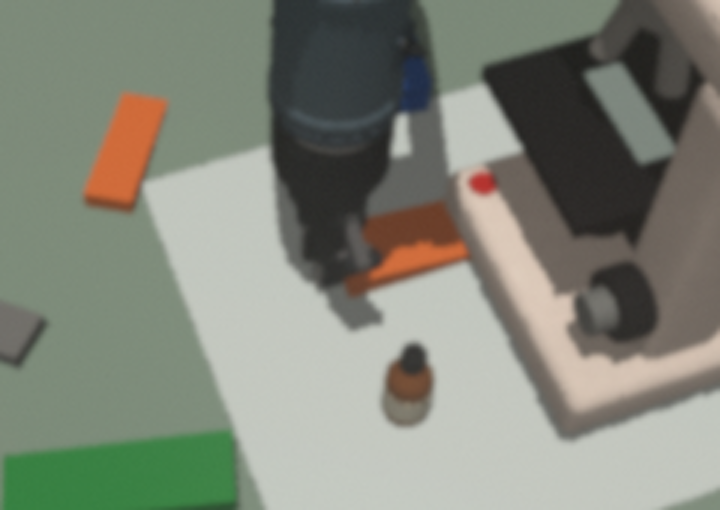

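The shim is under the foot, still on its lane, and the push has clearly risen to 11.6 N with the tip about 45 mm past the foot. That means it is level and jammed, so I back off and lift.

Call:
jog_arm --moves '[0.5,0,0,0,0,0,0.2,1.5,0,0,0,0,0,0.2,3,0,0,0,0,0,0.2,5,0,0,0,0,0,0.2,7,0,-1,0,0,0,0.2,9,0,-4,0,0,0,0.2,11,0,-7,0,0,0,0.2,13,0,-10,0,0,0,0.2,15,0,-12,0,0,0,0.2,15,0,-12,0,0,0,0.2]'

```text
time_s: 9.8
tool_pos: [0.5622, -0.2067, 0.2064]
tcp_rot: [-0.693, 0.721, -0.007, -0.002]
wrist_force: [1.1, -0.5, 0.4]
grip_width: 0.197
```

```bash
python3 look.py 10
python3 - <<'E'
import cv2
a=cv2.imread("pics/scene10.png");b=cv2.imread("pics/top10.png")
cv2.imwrite("pics/both.png",cv2.hconcat([cv2.resize(a,(400,283)),cv2.resize(b,(323,283))]))
E
```

```text
[ 0.5622 -0.2067  0.2064] [ 1.107  -0.4787  0.4247] 9.8 [ -2.21   -57.2483   0.7412]
top [220 264] [0.5525 0.1078 0.001 ] [0.5501 0.1038 0.02  ]
top [285 267] [ 0.5447 -0.0338  0.001 ] [ 0.5425 -0.0353  0.02  ]
top [288 245] [ 0.5933 -0.0401  0.001 ] [ 0.5901 -0.0415  0.02  ]
top [249 245] [0.594  0.0454 0.001 ] [0.5908 0.0425 0.02  ]
top [246 264] [0.552  0.0512 0.001 ] [0.5496 0.0482 0.02  ]
red [235.5738 252.    ] [0.5717 0.0662 0.047 ]
scene [384 232] [0.5816 0.048  0.001 ] [0.592  0.0403 0.02  ]
scene [377 219] [0.5453 0.049  0.001 ] [0.5565 0.0413 0.02  ]
scene [340 227] [ 0.534  -0.0343  0.001 ] [ 0.5456 -0.0401  0.02  ]
scene [347 244] [ 0.5794 -0.0379  0.001 ] [ 0.5898 -0.0436  0.02  ]
red [390.6786 210.7857] [0.5645 0.0661 0.047 ]
[-15.69   0.41  12.53] [-0.4 -0.7 -0.2]
top head shift px -12 -10 0.963
scene head shift px 16 2 0.881
scene head shift px 2 1 0.971
```

View pics/both.png

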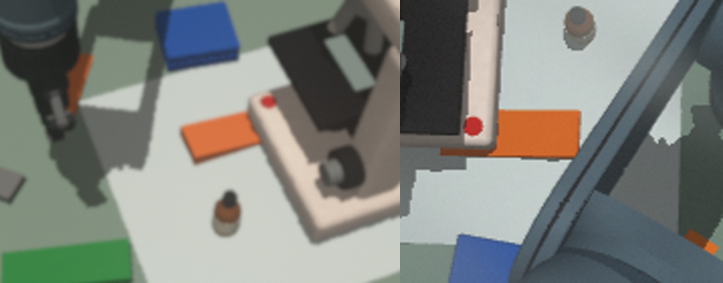

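Both views show the shim flat, with its ramp under the red-dot corner and its width centred on the dot. The microscope has not moved since release, and the box, bottle and hand are clear. I hand in.

```bash
python3 -c "
from plant import workorder
print(workorder.hand_in())"
```

```text
the job is handed in; nothing more can be done
None
```

I pushed the orange shim thin end first under the red foot with two fingertips on its back face, backed the hand off, and handed the job in at about 10 s. I did not get a verdict, and I did not measure the microscope's tilt directly.

- **Push force:** It took about 5 N while sliding under the foot, then rose to 9.4 N and 11.6 N. On the last step the hand moved only 1.8 mm of the 4 mm commanded. I took that as level and jammed.
- **Shim position:** After release, the foot was about 43–45 mm from the thin edge and within about 2 mm of the shim's centreline. The shim looked flat in both views.
- **Microscope:** Its head stayed still after release, and its base had shifted about 3 mm. The head's movement in the top view was up to about 4 mm short of full levelling in one direction. I had assumed the head's height, so I relied on the force and the shim position instead.
- **Other things:** The last pictures show the oil bottle and slide box apparently where they were and the hand clear of everything. I did not re-measure the calculator, but the arm never went near it.

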